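# Try the press screws in their gauge nuts

### The job

The three T-handled press screws have each been started in a square gauge nut in the wooden holder: try each one by pushing its cross bar round clockwise (seen from above). Run every screw that turns freely right down until its collar sits on the nut, and leave it in the holder; lift any screw that binds before that out together with its nut and stand it upright in the black rework tray. Leave the anvil and the hammer where they are.

Things in the scene. Friction and masses are not known exactly. Their poses are not given: they have to be found in the camera images.
- holder: fixed beech nut holder screwed to the bench, 84 x 350 x 50 mm (x, y, z), origin under its centre. In its top are three square pockets, 50 x 50 mm and 14 mm deep, at y = -130, 0 and +130 mm in its frame (floor of a pocket 36 mm above the bench, with a 31 mm clearance bore through it)
- nut_1: dark steel square gauge nut, 48 x 48 mm and 30 mm high, about 0.46 kg (varies), origin at the centre of its underside, z up. It stands loose in one of the holder's pockets (which one varies, 1 mm play), its top 66 mm above the bench, and carries a screw of about 0.28 kg on its z axis
- nut_2: another gauge nut with its screw, just like nut_1
- nut_3: another gauge nut with its screw, just like nut_1
- screw_1 (a joint): turn (rad) of the T-handled screw in nut_1, growing clockwise seen from above, which screws it down 2.9 mm per rad. It starts at -0.8 to 0.3; at 0 its collar's underside is 9.2 mm above the nut. A free screw turns with under 1 N on the bar, stays where it is left and stops solidly at 3.2, collar on the nut
- head_1 (a point): point on the axis of screw_1 at the middle of its level round cross bar, which is 9 mm thick, 109 mm long over its 13 mm end balls. Steel screw: the bar goes through a round hub, 25 mm diameter, 30 mm high, top 12 mm above this point; under the hub a collar, 34 mm diameter, 6 mm thick, its underside 24 mm below this point; then the shank, 18 mm diameter, 38 mm long
- barend_1 (a point): centre of one end ball of the cross bar of screw_1, 48 mm from head_1; the bar reaches as far on the other side of head_1
- screw_2 (a joint): turn of the screw in nut_2, same make and meaning as screw_1. A screw that binds looks no different, turns just as easily at first, then stops dead before half its run, its collar still several mm above the nut
- head_2 (a point): the same point of screw_2, same make as screw_1
- barend_2 (a point): centre of one end ball of the cross bar of screw_2, 48 mm from head_2; the bar reaches as far on the other side of head_2
- screw_3 (a joint): turn of the screw in nut_3, same make and meaning as screw_1. Backwards the screws turn to -1.0 at most; they cannot be pulled out of the nuts, so lifting one by its hub lifts its nut too (under 1 kg in all)
- head_3 (a point): the same point of screw_3, same make as screw_1
- barend_3 (a point): centre of one end ball of the cross bar of screw_3, 48 mm from head_3; the bar reaches as far on the other side of head_3
- tray: fixed black rework tray, open on top, 180 x 170 x 45 mm outside (x, y, z), walls and floor 5 mm thick, origin under its centre; its inner floor is 5 mm above the bench
- anvil: bystander: loose steel hand anvil for setting snaps, foot 92 mm in diameter, 72 mm high, 0.9 kg, origin at the centre of its underside
- hammer: bystander: loose hammer lying on the bench, 260 mm long, 26 mm high, head 88 mm across at its +x end, origin under the middle of its length
There are look-alikes about, which are no part of the job. What is shaped like the nut_2 but orange is not meant.

How it is judged:
On the way:
1. the screw that binds has been turned up to where it binds, its nut in the holder (value of joint screw_2 above 0.55 rad and z of nut_2 in the frame of holder below 0.045 m and horizontal distance between nut_2 and holder below 0.15 m), for 0.1 s.
At the end, for the whole second after the job is handed in: Both screws that run freely are screwed down to within 0.2 rad of the stop (collar within 0.6 mm of the nut) and stand with their nuts upright and fully home in holder pockets; the screw that binds stands upright (within about 9 degrees) in its nut on the floor of the rework tray; all at rest (value of joint each of screw_1, screw_3 above 3 rad and z of nut_1 in the frame of holder between 0.03 and 0.041 m and x of nut_1 in the frame of holder between -0.008 and 0.008 m and angle between each of nut_1, nut_3's own z axis and vertical below 0.06 rad and linear speed of each of nut_1, nut_3, nut_2 below 0.02 m/s and z of nut_3 in the frame of holder between 0.03 and 0.041 m and x of nut_3 in the frame of holder between -0.008 and 0.008 m and x of nut_2 in the frame of tray between -0.07 and 0.07 m and y of nut_2 in the frame of tray between -0.065 and 0.065 m and z of nut_2 in the frame of tray below 0.012 m and angle between nut_2's own z axis and vertical below 0.15 rad); the robot touches nothing.
It fails at once if the anvil is moved more than 30 mm (distance of anvil from where it was at the start of the episode above 0.03 m).
It fails at once if the hammer is moved more than 30 mm (distance of hammer from where it was at the start of the episode above 0.03 m).
It also fails if it takes over 70 s, if anything falls off the work surface, if the arm or the gripper's body presses on something with over 40 N, if the wrist force passes 120 N, or if a joint passes its speed limit or range.

### The arm

A 7-joint arm with a two-finger parallel gripper is mounted at the origin on the work surface. World frame = base frame: x ahead of the robot, y to its left, z up, the work surface at z = 0. Lengths are in m, angles in rad, forces in N, time in s.
With the tool pointing down it reaches from about 0.4 to 0.85 m from the base axis. Payload 4.5 kg.
Tool frame: the origin (TCP) lies where the fingers leave the gripper's body, on its centre line; the fingertips stand 64 mm ahead of it and the grasp point (between the pads) lies 45 mm ahead of it; z points along the fingers, y is the line along which they close (so a half turn about z gives the same grasp; the last joint's range is limited). The gripper opens to 88 mm and grips with 3 to 60 N. Pads are 18 mm wide; open, the fingers measure 123 mm over their backs; the gripper's body (75 mm by 187 mm) begins 45 mm behind the grasp point.
Start: joints at [-1.301, 0.689, -0.195, 1.565, 0.157, 0.902, -0.215], TCP at [0.146, 0.608, 0.303] pointing down, gripper open.
Joint ranges: [-3.01, 3.01], [-0.46, 2.08], [-1.47, 1.51], [0.13, 2.56], [-1, 4.14], [0.04, 2.09], [-2.66, 2.66]. Speed limits (rad/s): [2.57, 2.57, 3.14, 3.14, 3.14, 3.14, 3.14].

### API

Orientations are given as a unit quaternion [x, y, z, w].
In Python, from plant import r gives the robot as it stands.
- The arm moves only by the tool play_rows, never from a script. Its arguments are lists of equal length, an entry for each row: "translation": the shift along the tool's x, y, z in m, a list of three; "delta_rot": the turn, a rotation vector about the tool's x, y, z in degrees, a list of three; "grip": the opening, from -1 (shut) to 1 (fully open). In form: {"translation": [[x, y, z], ...], "delta_rot": [[rx, ry, rz], ...], "grip": [grip, ...]}. A call has 1 to 20 rows; each row shifts and turns the commanded pose from where the row before left it, along the tool's axes as they then stand; what a row does not reach is not made up. A row lasts 1/8 s, in which the tool goes at most 62.5 mm and 10.7 degrees, less where a joint would pass 70% of its speed; a pose out of reach is approached as far as the arm can. A call with a gripper value outside its range is refused whole. The fingers move at their own pace and stop on an object; "squeeze" is the grip in N (left out, the last holds). Time passes only in rows, so rows that do not move let the fingers close. It gives the time, the measured TCP pose, the force, the opening and the grip force at its end, in the units of the state.
- r.get_state(): the state, without advancing time (a new reading comes with each control period).
- r.snapshot(name): name is "side" or "top" or "wrist"; returns the picture (420x560x3 uint8, blue, green, red); there is no depth.
- r.get_calibration(name): a dict with "intrinsics" (3x3 intrinsics, pixels), "eye" and "rotation" of the camera in the world. Camera axes: x right, y up, looking along -z (the intrinsics and any distortion apply to the point x, -y, -z); pixel columns grow to the right and rows downward; lengths in m; the calibration is good to about 2 mm. A picture is of the moment at which its call begins: read the wrist's pose just before it. get_calibration takes no time and is no camera call; for the wrist camera it gives the pose at the moment of the call.
- r.finish_job(): hands the job in; it is judged then, once.
Trained networks look in the newest picture that a camera, given by its name, has taken for a name from the list of things; names that differ only in an ending like _2 or _b are one class to them, and where a whole thing is asked for, a point or a joint stands for the part that bears it (a point fixed in the world has none). Each returns a list of dicts, best first, with "confidence" (0 to 1); they miss things now and then, are a little off and sometimes report something else, mostly with a low value. They report only what shows in the picture. A call takes as long as a camera call. They do not tell look-alikes from the thing itself.
- r.look_for(camera, target): "point" ([x, y, z] in m, in world coordinates, good to about 4 mm: the middle of the surface that is visible of it).
- r.silhouettes(camera, target): "pixels" (420x560 bool, what is visible of it).
The state is a dict: "clock": time; "q": joint angles; "qd": joint speeds; "joint_torque": joint torques, N m; "tool_pos": TCP position; "eef_rot": TCP orientation; "contact_force": force on the tool from outside, world axes, zero at the start; "moment": the same for the moment, N m; "opening": opening from 0.0 (shut) to 1.0 (fully open); "finger_force": force on a finger pad.
Only numpy, scipy, OpenCV 4.12 (cv2) and the standard library are available. Lean on these libraries where they do the work, as an engineer would, in place of code of your own. Each camera call takes 0.05 s, during which the arm holds its last target. There are 200 camera calls.

## Working session

There is one attempt and no reset: what is moved stays moved. The work goes in short steps, Python scripts to look and compute and a tool call to move; the robot and the scene stay as the last step left them, time stands still between calls to the robot, and variables do not carry over. Pictures are saved under pics/ and viewed, at most 10 in all, crops included, and the job is handed in when it is done.

Besides the shell and the picture viewer there is one more tool, called as name(argument=value, ...) on one line, values as JSON. play_rows: Moves the arm, as the interface text tells. Its arguments: {"type":"object","properties":{"translation":{"type":"array","items":{"type":"array","items":{"type":"number"}}},"delta_rot":{"type":"array","items":{"type":"array","items":{"type":"number"}}},"grip":{"type":"array","items":{"type":"number"}},"squeeze":{"type":"number"}},"required":["translation","delta_rot","grip"]}

```bash
mkdir -p pics; ls
python3 - <<'E'
from plant import r
import cv2,numpy as np
s=r.get_state();print({k:np.round(v,3).tolist() for k,v in s.items()})
for c in("top","side"):
    im=r.snapshot(c);cv2.imwrite(f"pics/{c}0.png",im)
    k=r.get_calibration(c);print(c,np.round(k["eye"],3),np.round(k["rotation"],2).tolist(),np.round(k["intrinsics"],1).tolist(),[x for x in k])
    for t in("holder","nut_1","head_1","barend_1","tray","anvil","hammer"):
        print(t,[(np.round(d["point"],3).tolist(),round(d["confidence"],2)) for d in r.look_for(c,t)])
E
```

```text
pics
{'clock': 0.0, 'q': [-1.301, 0.69, -0.194, 1.566, 0.157, 0.903, -0.215], 'qd': [0.0, -0.0, 0.0, 0.0, 0.0, 0.001, -0.001], 'joint_torque': [0.001, -52.756, -1.266, -15.343, -0.053, 0.006, 0.0], 'tool_pos': [0.146, 0.607, 0.302], 'eef_rot': [0.118, 0.993, -0.001, -0.0], 'contact_force': [0.921, -0.699, -0.112], 'moment': [-0.049, 0.017, -0.018], 'finger_force': 0.0, 'opening': 0.999}
top [ 0.254 -0.032  1.211] [-0.06, 0.05, 0.71, -0.7] [[459.9, 0.0, 278.9], [0.0, 459.9, 213.0], [0.0, 0.0, 1.0]] ['intrinsics', 'eye', 'rotation']
holder [([0.554, 0.001, 0.054], 0.97)]
nut_1 [([0.405, 0.13, 0.047], 0.97), ([0.55, 0.004, 0.082], 0.93), ([0.562, -0.125, 0.081], 0.7), ([0.55, 0.132, 0.08], 0.64), ([0.565, -0.126, 0.101], 0.52)]
head_1 [([0.565, -0.121, 0.104], 0.81), ([0.551, 0.132, 0.103], 0.76), ([0.555, 0.002, 0.105], 0.76), ([0.415, 0.129, 0.069], 0.61), ([0.548, 0.003, 0.079], 0.22)]
barend_1 [([0.557, 0.002, 0.109], 0.74), ([0.528, 0.376, 0.007], 0.71), ([0.553, 0.129, 0.102], 0.66), ([0.567, -0.124, 0.108], 0.58), ([0.412, 0.134, 0.071], 0.51)]
tray [([0.532, 0.375, 0.006], 0.64)
[... 228 characters left out ...]
ntrinsics', 'eye', 'rotation']
holder [([0.53, -0.045, 0.042], 0.74), ([0.26, 0.342, 0.018], 0.66), ([0.556, -0.006, 0.1], 0.24)]
nut_1 [([0.552, 0.118, 0.066], 0.82), ([0.557, -0.009, 0.067], 0.8), ([0.403, 0.124, 0.03], 0.72), ([0.563, -0.142, 0.07], 0.66)]
head_1 [([0.409, 0.122, 0.067], 0.72), ([0.556, -0.004, 0.103], 0.67), ([0.567, -0.135, 0.104], 0.5)]
barend_1 [([0.562, -0.132, 0.103], 0.65), ([0.556, 0.123, 0.105], 0.62), ([0.556, 0.0, 0.106], 0.58), ([0.404, 0.121, 0.063], 0.46)]
tray [([0.528, 0.381, 0.02], 0.93), ([0.558, -0.0, 0.107], 0.42)]
anvil [([0.406, -0.437, 0.022], 0.73), ([0.547, 0.123, 0.104], 0.66)]
hammer [([0.258, 0.344, 0.022], 0.55), ([0.554, 0.121, 0.068], 0.46)]
```

View pics/top0.png

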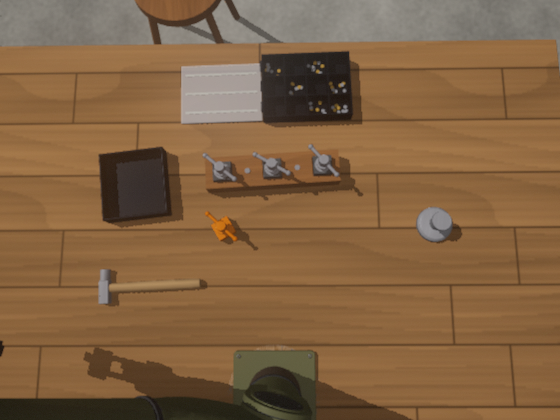

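View pics/side0.png

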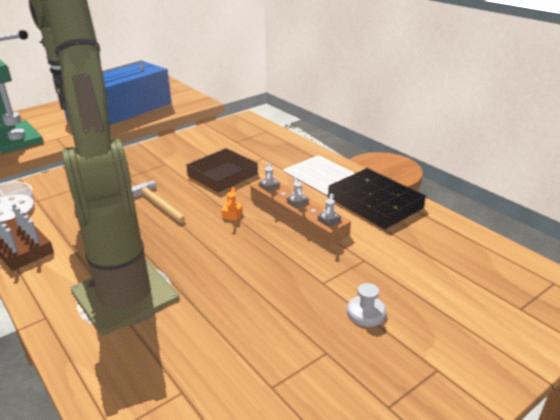

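The top view shows three steel T-screws at (219,168), (272,167) and (323,161). The orange look-alike is at (224,229), the tray at (135,185), the hammer at the lower left and the anvil at (435,225). I'll move the wrist camera over the holder.

play_rows(translation=[[-0.041, -0.038, -0.002], [-0.041, -0.038, -0.002], [-0.041, -0.038, -0.002], [-0.041, -0.038, -0.002], [-0.041, -0.038, -0.002], [-0.041, -0.038, -0.002], [-0.041, -0.038, -0.002], [-0.041, -0.038, -0.002], [-0.041, -0.038, -0.002], [-0.041, -0.038, -0.002], [-0.041, -0.038, -0.002], [-0.041, -0.038, -0.002], [-0.041, -0.038, -0.002], [0, 0, 0], [0, 0, 0], [0, 0, 0], [0, 0, 0], [0, 0, 0]], delta_rot=[[0, 0, 0], [0, 0, 0], [0, 0, 0], [0, 0, 0], [0, 0, 0], [0, 0, 0], [0, 0, 0], [0, 0, 0], [0, 0, 0], [0, 0, 0], [0, 0, 0], [0, 0, 0], [0, 0, 0], [0, 0, -10], [0, 0, -10], [0, 0, -10], [0, 0, 0], [0, 0, 0]], grip=[1, 1, 1, 1, 1, 1, 1, 1, 1, 1, 1, 1, 1, 1, 1, 1, 1, 1], squeeze=14)

```text
clock: 3.05
tool_pos: [0.5488, 0.0028, 0.3288]
eef_rot: [-0.142, 0.99, 0.0, 0.0]
contact_force: [-0.4, -0.7, 0.4]
opening: 1.0
finger_force: 0.0
```

```bash
cat > h.py <<'E'
from plant import r
import cv2,numpy as np
from scipy.spatial.transform import Rotation as R
def st():
    s=r.get_state();x=R.from_quat(s["eef_rot"]).as_matrix()[:,0]
    print("t",round(s["clock"],2),"q",np.round(s["q"],2).tolist(),"tcp",np.round(s["tool_pos"],4).tolist(),"yaw",round(np.degrees(np.arctan2(x[1],x[0])),1),"F",np.round(s["contact_force"],1).tolist(),"M",np.round(s["moment"],2).tolist(),"op",round(s["opening"],3),"ff",round(s["finger_force"],1))
    return s
def rot(k):
    q=np.array(k["rotation"]);return q if q.shape==(3,3) else R.from_quat(q).as_matrix()
def ray(k,uv,z):
    K=np.array(k["intrinsics"]);p=np.linalg.inv(K)@[uv[0],uv[1],1];d=rot(k)@[p[0],-p[1],-p[2]]
    e=np.array(k["eye"]);return e+d*(z-e[2])/d[2]
def proj(k,P):
    c=rot(k).T@(np.array(P)-k["eye"]);K=np.array(k["intrinsics"]);v=K@[c[0],-c[1],-c[2]];return v[:2]/v[2]
def delta(s,P):
    return np.round(R.from_quat(s["eef_rot"]).as_matrix().T@(np.array(P)-s["tool_pos"]),4).tolist()
E
python3 - <<'E'
from h import *
s=st();k=r.get_calibration("wrist");im=r.snapshot("wrist");cv2.imwrite("pics/w1.png",im)
print(np.round(k["eye"],3))
for t in("nut_1","head_1","barend_1"):
    print(t,[(np.round(d["point"],3).tolist(),round(d["confidence"],2)) for d in r.look_for("wrist",t)])
for d in r.silhouettes("wrist","screw_1"):
    m=d["pixels"].astype(np.uint8);y,x=np.nonzero(m)
    P=np.array([ray(k,(a,b),.1)[:2] for a,b in zip(x[::5],y[::5])]);c=P.mean(0);w,v=np.linalg.eigh(np.cov(P.T))
    print(round(d["confidence"],2),m.sum(),"px",x.mean().round(),y.mean().round(),"c",c.round(4),"ang",np.degrees(np.arctan2(v[1,1],v[0,1])).round(1),np.sqrt(w).round(4))
E
```

```text
t 3.05 q [0.17, 0.58, -0.42, 1.76, 0.29, 0.87, 1.47] tcp [0.5488, 0.0028, 0.3288] yaw -163.7 F [-0.4, -0.7, 0.4] M [0.0, 0.02, 0.05] op 1.0 ff 0.0
[ 0.483 -0.016  0.41 ]
nut_1 [([0.555, -0.003, 0.101], 0.76), ([0.564, -0.12, 0.091], 0.73), ([0.42, 0.122, 0.055], 0.72), ([0.551, 0.123, 0.083], 0.63)]
head_1 [([0.567, -0.124, 0.106], 0.98), ([0.412, 0.126, 0.071], 0.92), ([0.558, 0.002, 0.105], 0.88), ([0.549, 0.127, 0.099], 0.75)]
barend_1 [([0.416, 0.13, 0.068], 0.97), ([0.549, 0.128, 0.11], 0.91), ([0.559, 0.006, 0.108], 0.66)]
0.72 1456 px 395.0 227.0 c [0.5541 0.1268] ang 53.0 [0.0065 0.0221]
0.64 1977 px 140.0 171.0 c [ 0.5703 -0.1254] ang -137.3 [0.0087 0.0247]
0.6 1761 px 272.0 202.0 c [0.5645 0.0027] ang 58.8 [0.0069 0.0268]
0.57 2016 px 437.0 88.0 c [0.4225 0.1135] ang 48.7 [0.0076 0.0226]
```

View pics/w1.png

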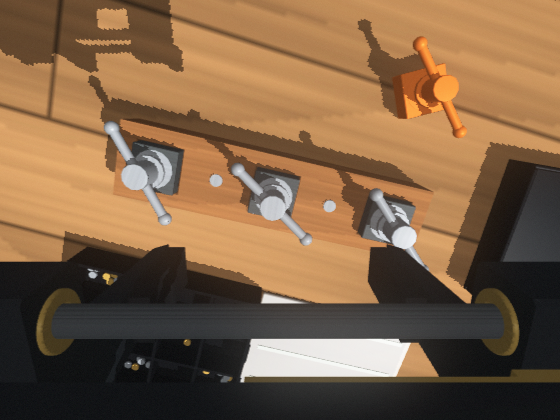

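Wrist view: hub tops at about (135,177), (273,207) and (404,237). Bar balls are at (111,129)/(166,219) and (237,171)/(306,239), and at (376,197) for the +y screw.

Run:
```python
from h import *
s=st();k=r.get_calibration("wrist")
for n,h,a,b in(("C",(135,177),(111,129),(166,219)),("B",(273,207),(237,171),(306,239)),("A",(404,237),(376,197),None)):
    H=ray(k,h,.112);A=ray(k,a,.1);o=[n,H.round(4),A.round(4)]
    if b: B=ray(k,b,.1);d=A-B;o+=["mid",((A+B)/2).round(4),"len",np.linalg.norm(d).round(4),"ang",np.degrees(np.arctan2(d[1],d[0])).round(1)]
    else: d=H-A;o+=["half",np.linalg.norm(d[:2]).round(4),"ang",np.degrees(np.arctan2(d[1],d[0])).round(1)]
    print(*o)
    print([np.round(proj(k,P),0).tolist() for P in (A,)])
```

```text
t 3.3 q [0.17, 0.58, -0.42, 1.76, 0.29, 0.87, 1.48] tcp [0.5489, 0.003, 0.3288] yaw -163.5 F [0.5, 0.2, 0.3] M [0.09, -0.02, 0.06] op 1.0 ff 0.0
C [ 0.5736 -0.1251  0.112 ] [ 0.5393 -0.1581  0.1   ] mid [ 0.5747 -0.1256  0.1   ] len 0.0963 ang -137.4
[[111.0, 129.0]]
B [0.5651 0.004  0.112 ] [ 0.5441 -0.0378  0.1   ] mid [0.5676 0.004  0.1   ] len 0.096 ang -119.3
[[237.0, 171.0]]
A [0.5582 0.1333 0.112 ] [0.5305 0.0975 0.1   ] half 0.0452 ang 52.3
[[376.0, 197.0]]
```

play_rows(translation=[[0.0035, -0.032, 0.027], [0.0035, -0.032, 0.027], [0.0035, -0.032, 0.027], [0.0035, -0.032, 0.027], [0, 0, 0], [0, 0, 0], [0, 0, 0], [0, 0, 0], [0, 0, 0]], delta_rot=[[0, 0, 0], [0, 0, 0], [0, 0, 0], [0, 0, 0], [0, 0, -9], [0, 0, -9], [0, 0, -8], [0, 0, 0], [0, 0, 0]], grip=[1, 1, 1, 1, 1, 1, 1, 1, 1])

```text
clock: 4.42
tool_pos: [0.5718, -0.1238, 0.2207]
eef_rot: [-0.361, 0.932, -0.0, -0.0]
contact_force: [0.3, -0.3, -0.2]
opening: 1.0
finger_force: 0.0
```

Run:
```python
from h import *
s=st();k=r.get_calibration("wrist");im=r.snapshot("wrist");cv2.imwrite("pics/w2.png",im)
print(np.round(k["eye"],3))
for P in ([.574,-.1255,.112],[.567,-.124,.112],[.5747,-.1256,.1]):print(proj(k,P).round())
print([(np.round(d["point"],3).tolist(),round(d["confidence"],2)) for d in r.look_for("wrist","head_1")])
```

```text
t 4.42 q [0.41, 0.78, -0.49, 1.76, 0.52, 0.74, 1.96] tcp [0.5718, -0.1238, 0.2207] yaw -137.7 F [0.3, -0.3, -0.2] M [0.02, 0.02, 0.03] op 1.0 ff 0.0
[ 0.521 -0.17   0.302]
[273. 231.]
[283. 224.]
[273. 225.]
[([0.573, 0.011, 0.11], 0.88), ([0.566, -0.134, 0.108], 0.82)]
```

View pics/w2.png

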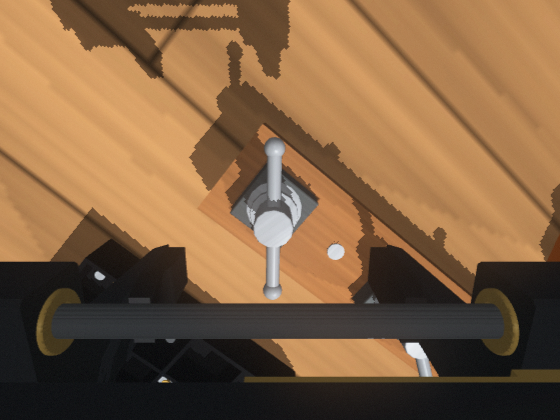

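The hub top shows at (273,230), matching the predicted (273,231), and the bar lies along the tool's x. Next I descend and grip the hub.

play_rows(translation=[[0, -0.0026, 0.02], [0, 0, 0.024], [0, 0, 0.024], [0, 0, 0], [0, 0, 0], [0, 0, 0], [0, 0, 0], [0, 0, 0], [0, 0, 0]], delta_rot=[[0, 0, 0], [0, 0, 0], [0, 0, 0], [0, 0, 0], [0, 0, 0], [0, 0, 0], [0, 0, 0], [0, 0, 0], [0, 0, 0]], grip=[1, 1, 1, 1, -0.3, -0.6, -0.6, -0.6, -0.6], squeeze=14)

```text
clock: 5.65
tool_pos: [0.5736, -0.1258, 0.1529]
eef_rot: [-0.362, 0.932, -0.0, 0.0]
contact_force: [-0.9, 0.3, 0.2]
opening: 0.458
finger_force: 0.0
```

Run:
```python
from h import *
st()
```

```text
t 5.65 q [0.38, 0.88, -0.42, 1.79, 0.59, 0.61, 1.91] tcp [0.5736, -0.1258, 0.1529] yaw -137.5 F [-0.9, 0.3, 0.2] M [0.02, 0.07, -0.01] op 0.458 ff 0.0
```

play_rows(translation=[[0, 0, 0], [0, 0, 0], [0, 0, 0], [0, 0, 0.0005], [0, 0, 0.0005], [0, 0, 0.0005], [0, 0, 0.0005], [0, 0, 0.0005], [0, 0, 0.0005]], delta_rot=[[0, 0, 0], [0, 0, 0], [0, 0, 0], [0, 0, 10], [0, 0, 10], [0, 0, 10], [0, 0, 10], [0, 0, 10], [0, 0, 10]], grip=[-0.8, -0.8, -0.8, -0.8, -0.8, -0.8, -0.8, -0.8, -0.8])

```text
clock: 6.78
tool_pos: [0.574, -0.1275, 0.1498]
eef_rot: [0.156, 0.988, -0.001, 0.001]
contact_force: [0.9, -3.5, -1.4]
opening: 0.274
finger_force: 14.0
```

Run:
```python
from h import *
st()
```

```text
t 6.78 q [0.23, 0.86, -0.15, 1.8, 0.24, 0.51, 1.17] tcp [0.574, -0.1275, 0.1498] yaw 162.1 F [0.9, -3.5, -1.4] M [-0.84, -0.19, -0.01] op 0.274 ff 14.0
```

play_rows(translation=[[0, 0, 0.0005], [0, 0, 0.0005], [0, 0, 0.0005], [0, 0, 0.0005], [0, 0, 0.0005], [0, 0, 0.0005]], delta_rot=[[0, 0, 10], [0, 0, 10], [0, 0, 10], [0, 0, 10], [0, 0, 10], [0, 0, 10]], grip=[-0.8, -0.8, -0.8, -0.8, -0.8, -0.8])

```text
clock: 7.52
tool_pos: [0.5727, -0.1282, 0.147]
eef_rot: [0.629, 0.777, -0.001, 0.001]
contact_force: [-2.7, -5.4, 2.5]
opening: 0.28
finger_force: 14.0
```

Run:
```python
from h import *
st();k=r.get_calibration("wrist");cv2.imwrite("pics/w3.png",r.snapshot("wrist"))
```

```text
t 7.53 q [0.08, 0.86, 0.1, 1.81, -0.17, 0.48, 0.51] tcp [0.5727, -0.1282, 0.147] yaw 102.0 F [-2.7, -5.4, 2.5] M [-1.1, 0.63, 0.01] op 0.28 ff 14.0
```

View pics/w3.png

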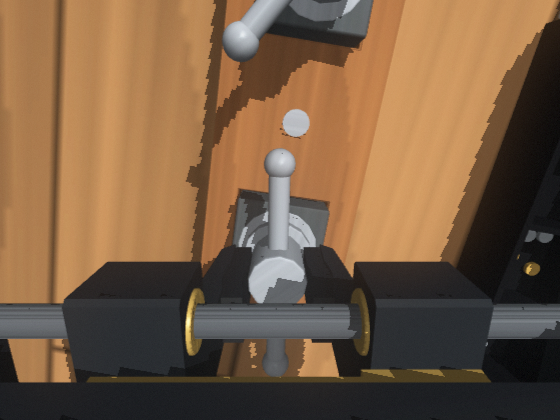

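The bar is still in line with the fingers after 120°, so this screw is turning freely. I continue to the stop.

play_rows(translation=[[0, 0, 0.0005], [0, 0, 0.0005], [0, 0, 0.0005], [0, 0, 0.0005], [0, 0, 0.0005], [0, 0, 0.0005], [0, 0, 0.0003], [0, 0, 0], [0, 0, 0], [0, 0, 0], [0, 0, 0]], delta_rot=[[0, 0, 10], [0, 0, 10], [0, 0, 10], [0, 0, 10], [0, 0, 10], [0, 0, 10], [0, 0, 10], [0, 0, 10], [0, 0, 10], [0, 0, 10], [0, 0, 10]], grip=[-0.8, -0.8, -0.8, -0.8, -0.8, -0.8, -0.8, -0.8, -0.8, -0.8, -0.8])

```text
clock: 8.95
tool_pos: [0.574, -0.1268, 0.1432]
eef_rot: [0.998, -0.068, 0.001, 0.001]
contact_force: [1.4, -3.9, -3.8]
opening: 0.279
finger_force: 14.0
```

Run:
```python
from h import *
st();k=r.get_calibration("wrist");cv2.imwrite("pics/w4.png",r.snapshot("wrist"))
```

```text
t 8.95 q [-0.18, 0.96, 0.58, 1.82, -0.86, 0.63, -0.77] tcp [0.574, -0.1268, 0.1432] yaw -7.8 F [1.4, -3.9, -3.8] M [-0.79, -0.25, 0.29] op 0.279 ff 14.0
```

View pics/w4.png

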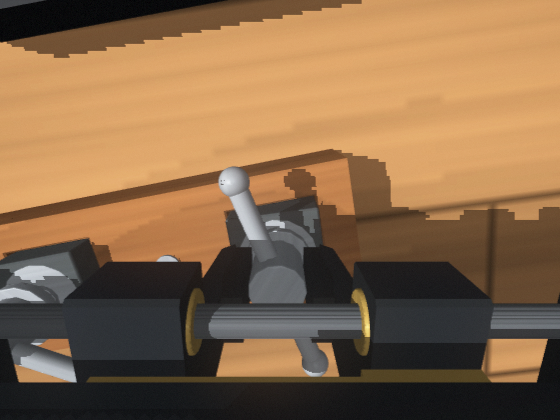

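The bar now lags the fingers by about 25° (ball at (233,181)) with Mz at 0.29. So the screw reached its stop after about 205° (3.6 rad): it is free and fully down. Next is the middle screw.

play_rows(translation=[[0, 0, 0], [0, 0, 0], [0, 0, 0], [0, 0, -0.02], [0, 0, -0.02], [0, 0, -0.02], [-0.0086, -0.0429, 0], [-0.0086, -0.0429, 0], [-0.0086, -0.0429, 0], [0, 0, 0], [0, 0, 0], [0, 0, 0], [0, 0, 0], [0, 0, 0], [0, 0, 0], [0, 0, 0], [0, 0, 0], [0, 0, 0], [0, 0, 0], [0, 0, 0]], delta_rot=[[0, 0, 0], [0, 0, 0], [0, 0, 0], [0, 0, 0], [0, 0, 0], [0, 0, 0], [0, 0, 0], [0, 0, 0], [0, 0, 0], [0, 0, -10], [0, 0, -10], [0, 0, -10], [0, 0, -10], [0, 0, -10], [0, 0, -10], [0, 0, -10], [0, 0, -10], [0, 0, -10], [0, 0, -10], [0, 0, -10]], grip=[0.2, 0.2, 0.2, 0.2, 0.2, 0.2, 0.2, 0.2, 0.2, 0.2, 0.2, 0.2, 0.2, 0.2, 0.2, 0.2, 0.2, 0.2, 0.2, 0.2])

```text
clock: 11.5
tool_pos: [0.565, 0.0046, 0.2048]
eef_rot: [0.624, 0.782, -0.0, 0.001]
contact_force: [0.1, 0.2, 0.8]
opening: 0.603
finger_force: 0.0
```

play_rows(translation=[[0, 0, 0], [0, 0, 0], [0, 0, 0], [0, 0, 0], [0, 0, 0], [0, 0, 0], [0, 0, 0], [0, 0, 0], [0, 0, 0], [0, 0, 0], [0, 0, 0], [0, 0, 0], [0, 0, 0], [0, 0, 0], [0, 0, 0]], delta_rot=[[0, 0, -10], [0, 0, -10], [0, 0, -10], [0, 0, -10], [0, 0, -10], [0, 0, -10], [0, 0, -10], [0, 0, -10], [0, 0, -10], [0, 0, -10], [0, 0, -10], [0, 0, -10], [0, 0, -10], [0, 0, 0], [0, 0, 0]], grip=[0.2, 0.2, 0.2, 0.2, 0.2, 0.2, 0.2, 0.2, 0.2, 0.2, 0.2, 0.2, 0.2, 0.2, 0.2])

```text
clock: 13.38
tool_pos: [0.5649, 0.0047, 0.2039]
eef_rot: [-0.441, 0.898, -0.001, 0.0]
contact_force: [0.5, 1.1, 0.3]
opening: 0.6
finger_force: 0.0
```

Run:
```python
from h import *
s=st();k=r.get_calibration("wrist");cv2.imwrite("pics/w5.png",r.snapshot("wrist"))
print(proj(k,[.566,.004,.112]).round(),delta(s,[.566,.004,.153]))
print([(np.round(d["point"],3).tolist(),round(d["confidence"],2)) for d in r.look_for("wrist","head_1")])
```

```text
t 13.38 q [0.18, 0.78, -0.46, 1.83, 0.54, 0.66, 1.88] tcp [0.5649, 0.0047, 0.2039] yaw -127.7 F [0.5, 1.1, 0.3] M [0.07, 0.06, -0.01] op 0.6 ff 0.0
[276. 241.] [-0.0001, -0.0012, 0.0509]
[([0.569, -0.123, 0.095], 0.91), ([0.424, 0.126, 0.066], 0.79), ([0.56, -0.001, 0.102], 0.77), ([0.57, 0.128, 0.082], 0.57)]
```

View pics/w5.png

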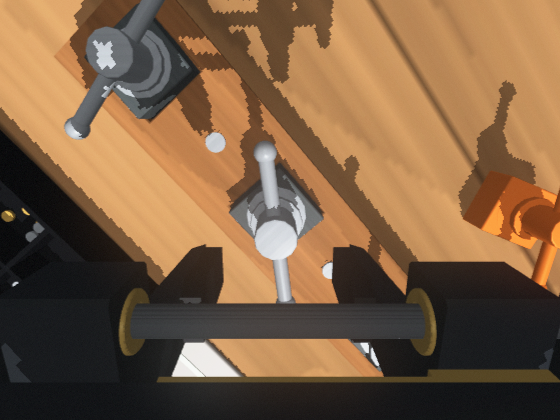

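The middle hub shows at (277,239), against (276,241) predicted, and its bar is about 8° off. I descend, grip and turn.

play_rows(translation=[[0, -0.0012, 0.025], [0, 0, 0.026], [0, 0, 0], [0, 0, 0], [0, 0, 0], [0, 0, 0], [0, 0, 0], [0, 0, 0.0005], [0, 0, 0.0005], [0, 0, 0.0005], [0, 0, 0.0005], [0, 0, 0.0005], [0, 0, 0.0005]], delta_rot=[[0, 0, 0], [0, 0, 0], [0, 0, 0], [0, 0, 0], [0, 0, 0], [0, 0, 0], [0, 0, 0], [0, 0, 10], [0, 0, 10], [0, 0, 10], [0, 0, 10], [0, 0, 10], [0, 0, 10]], grip=[0.2, 0.2, -0.8, -0.8, -0.8, -0.8, -0.8, -0.8, -0.8, -0.8, -0.8, -0.8, -0.8])

```text
clock: 15.1
tool_pos: [0.5672, 0.0024, 0.1504]
eef_rot: [0.069, 0.998, -0.001, 0.002]
contact_force: [1.8, -4.6, 4.2]
opening: 0.277
finger_force: 14.0
```

Run:
```python
from h import *
st()
```

```text
t 15.1 q [-0.01, 0.84, -0.14, 1.86, 0.24, 0.45, 1.12] tcp [0.5672, 0.0024, 0.1504] yaw 172.1 F [1.8, -4.6, 4.2] M [-0.93, -0.26, 0.0] op 0.277 ff 14.0
```

play_rows(translation=[[0, 0, 0.0005], [0, 0, 0.0005], [0, 0, 0.0005], [0, 0, 0.0005], [0, 0, 0.0005], [0, 0, 0.0005]], delta_rot=[[0, 0, 10], [0, 0, 10], [0, 0, 10], [0, 0, 10], [0, 0, 10], [0, 0, 10]], grip=[-0.8, -0.8, -0.8, -0.8, -0.8, -0.8])

```text
clock: 15.85
tool_pos: [0.5657, 0.0007, 0.1475]
eef_rot: [0.559, 0.829, -0.002, 0.002]
contact_force: [-2.2, -6.4, 7.6]
opening: 0.275
finger_force: 14.0
```

Run:
```python
from h import *
st();cv2.imwrite("pics/w6.png",r.snapshot("wrist"))
```

```text
t 15.85 q [-0.15, 0.85, 0.11, 1.87, -0.19, 0.43, 0.48] tcp [0.5657, 0.0007, 0.1475] yaw 112.0 F [-2.2, -6.4, 7.6] M [-1.59, 0.59, -0.03] op 0.275 ff 14.0
```

View pics/w6.png

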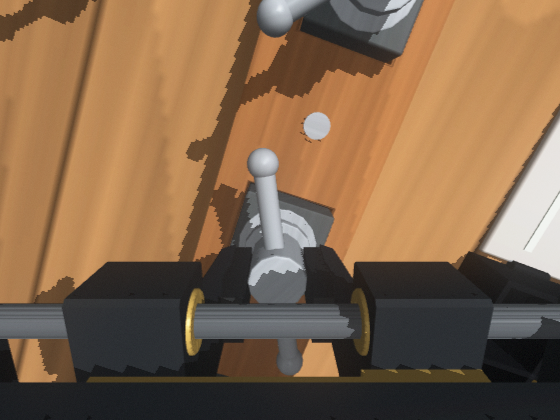

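The bar keeps the same 8° offset after 120°, so this screw is free as well. I continue to the stop.

play_rows(translation=[[0, 0, 0.0005], [0, 0, 0.0005], [0, 0, 0.0005], [0, 0, 0.0005], [0, 0, 0.0005], [0, 0, 0.0003], [0, 0, 0], [0, 0, 0], [0, 0, 0], [0, 0, 0], [0, 0, 0]], delta_rot=[[0, 0, 10], [0, 0, 10], [0, 0, 10], [0, 0, 10], [0, 0, 10], [0, 0, 10], [0, 0, 10], [0, 0, 10], [0, 0, 10], [0, 0, 10], [0, 0, 10]], grip=[-0.8, -0.8, -0.8, -0.8, -0.8, -0.8, -0.8, -0.8, -0.8, -0.8, -0.8])

```text
clock: 17.27
tool_pos: [0.5642, 0.0034, 0.143]
eef_rot: [1.0, 0.019, -0.002, 0.001]
contact_force: [-2.4, -3.8, -2.9]
opening: 0.278
finger_force: 14.0
```

Run:
```python
from h import *
st();cv2.imwrite("pics/w7.png",r.snapshot("wrist"))
```

```text
t 17.27 q [-0.41, 0.94, 0.57, 1.89, -0.9, 0.59, -0.77] tcp [0.5642, 0.0034, 0.143] yaw 2.2 F [-2.4, -3.8, -2.9] M [-0.71, 0.45, 0.3] op 0.278 ff 14.0
```

View pics/w7.png

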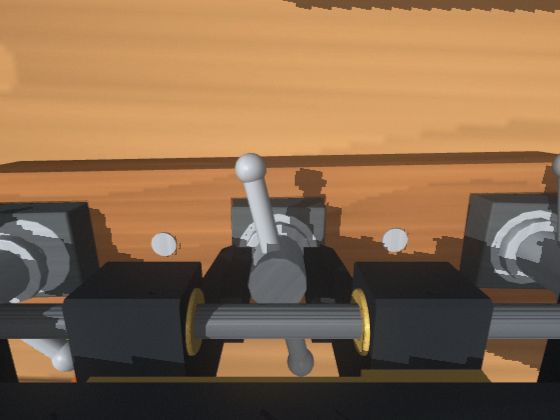

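The bar offset has grown to about 15° with Mz at 0.30, so it is just at the stop. I'll give it 20° more to be sure, then release and go to the +y screw.

play_rows(translation=[[0, 0, 0], [0, 0, 0], [0, 0, 0], [0, 0, 0], [0, 0, 0], [0, 0, -0.02], [0, 0, -0.02], [0, 0, -0.02], [-0.0153, -0.0406, 0], [-0.0153, -0.0406, 0], [-0.0153, -0.0406, 0], [0, 0, 0], [0, 0, 0], [0, 0, 0], [0, 0, 0], [0, 0, 0], [0, 0, 0], [0, 0, 0], [0, 0, 0], [0, 0, 0]], delta_rot=[[0, 0, 10], [0, 0, 10], [0, 0, 0], [0, 0, 0], [0, 0, 0], [0, 0, 0], [0, 0, 0], [0, 0, 0], [0, 0, 0], [0, 0, 0], [0, 0, 0], [0, 0, -10], [0, 0, -10], [0, 0, -10], [0, 0, -10], [0, 0, -10], [0, 0, -10], [0, 0, -10], [0, 0, 0], [0, 0, 0]], grip=[-0.8, -0.8, 0.2, 0.2, 0.2, 0.2, 0.2, 0.2, 0.2, 0.2, 0.2, 0.2, 0.2, 0.2, 0.2, 0.2, 0.2, 0.2, 0.2, 0.2])

```text
clock: 19.82
tool_pos: [0.5586, 0.1345, 0.2037]
eef_rot: [0.897, 0.441, 0.0, -0.0]
contact_force: [-0.5, 0.5, 0.8]
opening: 0.599
finger_force: 0.0
```

Run:
```python
from h import *
s=st();k=r.get_calibration("wrist");cv2.imwrite("pics/w8.png",r.snapshot("wrist"))
print(proj(k,[.558,.1335,.112]).round(),delta(s,[.558,.1335,.153]))
print([(np.round(d["point"],3).tolist(),round(d["confidence"],2)) for d in r.look_for("wrist","head_1")])
```

```text
t 19.82 q [-0.56, 0.81, 0.43, 1.83, -0.54, 0.63, -0.46] tcp [0.5586, 0.1345, 0.2037] yaw 52.4 F [-0.5, 0.5, 0.8] M [-0.05, 0.16, 0.01] op 0.599 ff 0.0
[276. 248.] [-0.0012, 0.0002, 0.0507]
[([0.564, 0.138, 0.101], 0.64)]
```

View pics/w8.png

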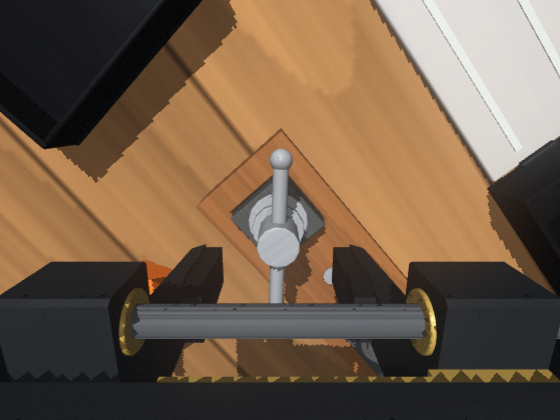

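The hub shows at (278,246), as predicted, with the bar aligned. My picture budget is now spent, so from here I use the moment and silhouettes.

play_rows(translation=[[-0.001, 0, 0.025], [0, 0, 0.026], [0, 0, 0], [0, 0, 0], [0, 0, 0], [0, 0, 0], [0, 0, 0], [0, 0, 0.0005], [0, 0, 0.0005], [0, 0, 0.0005], [0, 0, 0.0005], [0, 0, 0.0005], [0, 0, 0.0005]], delta_rot=[[0, 0, 0], [0, 0, 0], [0, 0, 0], [0, 0, 0], [0, 0, 0], [0, 0, 0], [0, 0, 0], [0, 0, 10], [0, 0, 10], [0, 0, 10], [0, 0, 10], [0, 0, 10], [0, 0, 10]], grip=[0.2, 0.2, -0.8, -0.8, -0.8, -0.8, -0.8, -0.8, -0.8, -0.8, -0.8, -0.8, -0.8])

```text
clock: 21.55
tool_pos: [0.5591, 0.1321, 0.1506]
eef_rot: [0.998, -0.069, 0.002, 0.001]
contact_force: [-0.3, -3.1, 3.4]
opening: 0.281
finger_force: 14.0
```

Run:
```python
from h import *
st()
```

```text
t 21.55 q [-0.66, 0.95, 0.63, 1.86, -0.92, 0.65, -1.16] tcp [0.5591, 0.1321, 0.1506] yaw -7.9 F [-0.3, -3.1, 3.4] M [-0.68, 0.14, 0.05] op 0.281 ff 14.0
```

play_rows(translation=[[0, 0, 0.0004], [0, 0, 0.0004], [0, 0, 0.0004]], delta_rot=[[0, 0, 10], [0, 0, 10], [0, 0, 10]], grip=[-0.8, -0.8, -0.8])

```text
clock: 21.92
tool_pos: [0.5595, 0.1308, 0.1499]
eef_rot: [0.946, -0.325, 0.003, 0.001]
contact_force: [-0.3, -5.3, 7.4]
opening: 0.278
finger_force: 14.0
```

Run:
```python
from h import *
st()
```

```text
t 21.93 q [-0.68, 0.97, 0.68, 1.86, -0.97, 0.68, -1.63] tcp [0.5595, 0.1308, 0.1499] yaw -37.9 F [-0.3, -5.3, 7.4] M [-1.12, 0.28, 0.27] op 0.278 ff 14.0
```

play_rows(translation=[[0, 0, 0.0003], [0, 0, 0.0003], [0, 0, 0.0003]], delta_rot=[[0, 0, 10], [0, 0, 10], [0, 0, 10]], grip=[-0.8, -0.8, -0.8])

```text
clock: 22.3
tool_pos: [0.5581, 0.1315, 0.1491]
eef_rot: [0.83, -0.558, 0.001, 0.001]
contact_force: [-3.1, -2.0, 10.3]
opening: 0.294
finger_force: 19.3
```

```bash
cat >> h.py <<'E'
def bar(s,k,z):
    for d in r.silhouettes("wrist","screw_1"):
        m=d["pixels"];y,x=np.nonzero(m);P=np.array([ray(k,p,z)[:2] for p in zip(x[::5],y[::5])]);w,v=np.linalg.eigh(np.cov(P.T))
        print(round(d["confidence"],2),m.sum(),"px",x.min(),x.max(),y.min(),y.max(),P.mean(0).round(3),"ang",np.degrees(np.arctan2(v[1,1],v[0,1])).round(1))
        yy=np.arange(y.min(),y.max(),25);print([(int(b),int(x[y==b].mean())) for b in yy if (y==b).any()])
E
python3 - <<'E'
from h import *
s=st();k=r.get_calibration("wrist");r.snapshot("wrist");bar(s,k,.095)
E
```

```text
t 22.3 q [-0.68, 0.97, 0.69, 1.87, -0.98, 0.69, -2.15] tcp [0.5581, 0.1315, 0.1491] yaw -67.8 F [-3.1, -2.0, 10.3] M [-0.39, 0.92, 0.62] op 0.294 ff 19.3
0.76 1275 px 484 540 288 364 [0.442 0.122] ang 142.2
[(288, 486), (363, 515)]
0.68 2025 px 339 528 0 32 [0.563 0.02 ] ang -154.4
[(0, 414), (25, 372)]
0.63 6058 px 182 308 191 303 [0.571 0.126] ang 160.1
[(191, 197), (216, 204), (241, 263), (266, 277), (291, 279)]
```

Mz rose to 0.62 after about 75–80° of turning, and the silhouette puts the bar about 40° behind the fingers: this is the screw that binds. I re-align to the bar, regrip lower and harder, and locate the tray.

play_rows(translation=[[0, 0, 0], [0, 0, 0], [0, 0, 0], [0, 0, 0], [0, 0, 0], [0, 0, 0], [0, 0, 0.004], [0, 0, 0], [0, 0, 0], [0, 0, 0], [0, 0, 0], [0, 0, 0]], delta_rot=[[0, 0, 0], [0, 0, 0], [0, 0, -10], [0, 0, -10], [0, 0, -10], [0, 0, -10], [0, 0, 0], [0, 0, 0], [0, 0, 0], [0, 0, 0], [0, 0, 0], [0, 0, 0]], grip=[0.1, 0.1, 0.1, 0.1, 0.1, 0.1, 0.1, -0.8, -0.8, -0.8, -0.8, -0.8], squeeze=40)

```text
clock: 23.9
tool_pos: [0.5576, 0.1325, 0.1437]
eef_rot: [0.971, -0.238, -0.0, 0.001]
contact_force: [-2.3, -4.7, 5.1]
opening: 0.274
finger_force: 40.0
```

Run:
```python
from h import *
s=st();k=r.get_calibration("wrist");r.snapshot("wrist");bar(s,k,.095)
k=r.get_calibration("top")
c=np.array([ray(k,p,.045) for p in((100,153),(162,147),(170,213),(105,221))]);print(c.round(3).tolist(),c.mean(0).round(3))
for cam in("top","side"):
    r.snapshot(cam);k2=r.get_calibration(cam)
    for d in r.silhouettes(cam,"tray")[:1]:
        y,x=np.nonzero(d["pixels"]);P=np.array([ray(k2,p,.045)[:2] for p in zip(x,y)],np.float32)
        print(cam,round(d["confidence"],2),cv2.minAreaRect(P))
        pr=proj(k2,[*c.mean(0)[:2],.02]);print(pr.round(),x.min(),x.max(),y.min(),y.max())
print(delta(s,c.mean(0)))
```

```text
t 23.9 q [-0.6, 0.93, 0.51, 1.86, -0.8, 0.57, -1.61] tcp [0.5576, 0.1325, 0.1437] yaw -27.6 F [-2.3, -4.7, 5.1] M [-0.92, 0.71, -0.06] op 0.274 ff 40.0
0.96 8046 px 473 559 4 159 [0.585 0.018] ang 178.7
[(4, 499), (29, 494), (54, 514), (79, 530), (104, 524), (129, 520), (154, 524)]
0.75 6642 px 247 308 157 376 [0.567 0.13 ] ang 158.1
[(157, 264), (182, 265), (207, 268), (232, 276), (257, 277), (282, 277), (357, 285)]
[[0.612, 0.458, 0.045], [0.627, 0.294, 0.045], [0.45, 0.266, 0.045], [0.43, 0.434, 0.045]] [0.53  0.363 0.045]
top 0.96 ((0.5018221139907837, 0.3219418525695801), (0.13158272206783295, 0.10315987467765808), 6.9338059425354)
[137. 185.] 129 171 167 219
side 0.98 ((0.510879635810852, 0.33037006855010986), (0.23513218760490417, 0.23468399047851562), 6.456329345703125)
[222. 169.] 185 258 148 192
[-0.1314, -0.1914, 0.0984]
```

play_rows(translation=[[0, 0, -0.005], [0, 0, -0.007], [0, 0, -0.012], [0, 0, -0.02], [0, 0, -0.02], [0, 0, -0.016], [0, 0, 0], [0, 0, 0]], delta_rot=[[0, 0, 0], [0, 0, 0], [0, 0, 0], [0, 0, 0], [0, 0, 0], [0, 0, 0], [0, 0, 0], [0, 0, 0]], grip=[-0.8, -0.8, -0.8, -0.8, -0.8, -0.8, -0.8, -0.8])

```text
clock: 25.2
tool_pos: [0.5574, 0.1342, 0.223]
eef_rot: [0.971, -0.237, -0.001, -0.0]
contact_force: [-0.2, 0.9, -8.7]
opening: 0.269
finger_force: 40.0
```

Run:
```python
from h import *
s=st();k=r.get_calibration("side");r.snapshot("side")
for t in("nut_1","head_1"):print([(np.round(d["point"],3).tolist(),round(d["confidence"],2)) for d in r.look_for("side",t)])
print(delta(s,[.53,.368,.224]))
```

```text
t 25.2 q [-0.66, 0.82, 0.63, 1.82, -0.7, 0.73, -1.69] tcp [0.5574, 0.1342, 0.223] yaw -27.5 F [-0.2, 0.9, -8.7] M [-0.01, 0.21, 0.06] op 0.269 ff 40.0
[([0.561, -0.144, 0.073], 0.95), ([0.547, 0.12, 0.144], 0.82), ([0.558, -0.011, 0.074], 0.81), ([0.402, 0.123, 0.026], 0.7), ([0.558, -0.002, 0.092], 0.6)]
[([0.558, -0.004, 0.096], 0.73), ([0.542, 0.136, 0.18], 0.68), ([0.407, 0.121, 0.067], 0.64), ([0.568, -0.132, 0.092], 0.57)]
[-0.1322, -0.1947, -0.0008]
```

It is lifted (about 8.7 N). Now I carry it over the tray and lower it.

play_rows(translation=[[-0.022, -0.0325, 0], [-0.022, -0.0325, 0], [-0.022, -0.0325, 0], [-0.022, -0.0325, 0], [-0.022, -0.0325, 0], [-0.022, -0.0325, 0], [0, 0, 0], [0, 0, 0.025], [0, 0, 0.025], [0, 0, 0.025], [0, 0, 0.02], [0, 0, 0.005], [0, 0, 0.005], [0, 0, 0]], delta_rot=[[0, 0, 0], [0, 0, 0], [0, 0, 0], [0, 0, 0], [0, 0, 0], [0, 0, 0], [0, 0, 0], [0, 0, 0], [0, 0, 0], [0, 0, 0], [0, 0, 0], [0, 0, 0], [0, 0, 0], [0, 0, 0]], grip=[-0.8, -0.8, -0.8, -0.8, -0.8, -0.8, -0.8, -0.8, -0.8, -0.8, -0.8, -0.8, -0.8, -0.8])

```text
clock: 27.1
tool_pos: [0.5313, 0.3677, 0.119]
eef_rot: [0.971, -0.238, 0.0, -0.0]
contact_force: [0.6, 0.3, -8.0]
opening: 0.272
finger_force: 40.0
```

Run:
```python
from h import *
s=st()
```

```text
t 27.1 q [-0.97, 1.05, 0.59, 1.64, -0.82, 0.72, -2.02] tcp [0.5313, 0.3677, 0.119] yaw -27.5 F [0.6, 0.3, -8.0] M [0.04, 0.12, -0.01] op 0.272 ff 40.0
```

play_rows(translation=[[0, 0, 0.002], [0, 0, 0.002], [0, 0, 0]], delta_rot=[[0, 0, 0], [0, 0, 0], [0, 0, 0]], grip=[-0.8, -0.8, -0.8])

```text
clock: 27.48
tool_pos: [0.5309, 0.3677, 0.1145]
eef_rot: [0.971, -0.238, -0.0, -0.0]
contact_force: [-0.4, -0.9, -8.4]
opening: 0.273
finger_force: 40.0
```

play_rows(translation=[[0, 0, 0.001], [0, 0, 0.001], [0, 0, 0]], delta_rot=[[0, 0, 0], [0, 0, 0], [0, 0, 0]], grip=[-0.8, -0.8, -0.8])

```text
clock: 27.85
tool_pos: [0.5313, 0.3675, 0.1136]
eef_rot: [0.971, -0.238, 0.0, -0.0]
contact_force: [-2.5, -1.0, 2.4]
opening: 0.27
finger_force: 40.5
```

It is touching the floor, so I release and retreat upward.

play_rows(translation=[[0, 0, 0], [0, 0, 0], [0, 0, 0], [0, 0, -0.02], [0, 0, -0.03], [0, 0, -0.04], [0, 0, -0.04], [0, 0, -0.04], [0, 0, 0], [0, 0, 0]], delta_rot=[[0, 0, 0], [0, 0, 0], [0, 0, 0], [0, 0, 0], [0, 0, 0], [0, 0, 0], [0, 0, 0], [0, 0, 0], [0, 0, 0], [0, 0, 0]], grip=[0.3, 0.3, 0.3, 0.3, 0.3, 0.3, 0.3, 0.3, 0.3, 0.3])

```text
clock: 29.1
tool_pos: [0.5305, 0.3675, 0.2828]
eef_rot: [0.971, -0.238, -0.0, -0.0]
contact_force: [-0.4, 0.6, -0.4]
opening: 0.649
finger_force: 0.0
```

Run:
```python
from h import *
s=st()
for c in("side","top","wrist"):
    r.snapshot(c)
    for t in("nut_1","head_1","anvil","hammer"):print(c,t,[(np.round(d["point"],3).tolist(),round(d["confidence"],2)) for d in r.look_for(c,t)])
```

```text
t 29.1 q [-1.04, 0.86, 0.75, 1.55, -0.66, 1.01, -2.15] tcp [0.5305, 0.3675, 0.2828] yaw -27.5 F [-0.4, 0.6, -0.4] M [0.03, 0.19, -0.02] op 0.649 ff 0.0
side nut_1 [([0.559, -0.008, 0.073], 0.84), ([0.402, 0.122, 0.029], 0.8), ([0.562, -0.141, 0.075], 0.72), ([0.528, 0.356, 0.037], 0.62)]
side head_1 [([0.56, -0.003, 0.094], 0.76), ([0.409, 0.124, 0.065], 0.71), ([0.565, -0.133, 0.09], 0.7), ([0.522, 0.362, 0.069], 0.62)]
side anvil [([0.406, -0.438, 0.024], 0.7)]
side hammer [([0.261, 0.338, 0.021], 0.83)]
top nut_1 [([0.554, 0.003, 0.072], 0.87), ([0.411, 0.129, 0.047], 0.68), ([0.522, 0.363, 0.042], 0.64), ([0.564, -0.126, 0.073], 0.6)]
top head_1 [([0.566, -0.125, 0.095], 0.8), ([0.523, 0.364, 0.067], 0.75), ([0.556, 0.003, 0.095], 0.74), ([0.52, 0.358, 0.044], 0.68), ([0.413, 0.13, 0.067], 0.56), ([0.555, 0.003, 0.069], 0.41)]
top anvil [([0.419, -0.413, 0.024], 0.61), ([0.265, 0.357, 0.026], 0.29)]
top hammer [([0.265, 0.355, 0.024], 0.91), ([0.502, 0.345, 0.008], 0.6)]
wrist nut_1 [([0.425, 0.141, 0.03], 0.9), ([0.536, 0.361, 0.067], 0.66)]
wrist head_1 [([0.422, 0.146, 0.068], 0.9), ([0.534, 0.364, 0.068], 0.82)]
wrist anvil []
wrist hammer [([0.28, 0.396, 0.02], 0.69)]
```

Both holder screw heads dropped about 10 mm and sit equally low. The bound one stands in the tray, and the anvil and hammer are where they were.

```bash
python3 -c "
from plant import r
print(r.finish_job())"
```

```text
the job is handed in; nothing more can be done
None
```

I handed the job in at about 29 s: the middle and -y screws ran freely down to their stops and stay in the holder, and the +y screw, which bound, stands with its nut in the rework tray. The judge's verdict was not shown.

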